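# Latch the offcut, then rock the angle gauge on its stud to the mark

## Task

Swing the raised steel hasp down over the wooden offcut until it lies fully home in its catch, so that the offcut is locked in its cradle. Then take the angle gauge by its handle, stand it upright with the middle of its base on the round-topped stud of the offcut, and rock it sideways, pressing only lightly, until its swinging pointer settles on the small mark tab of the dial. Finish while still holding the gauge like that on the stud: do not let go, and leave the jar, the tape roll and the wick reel alone.

Things in the scene. Friction and masses are not known exactly. Their poses are not given: they have to be found in the camera images.
- cradle: Low dark steel tray, 90 (x) x 130 (y) x 24 mm, fixed on the desk, holding the offcut with 2 mm play all round. Origin: centre of its underside, on the desk top. Its -x side (near the robot) carries the catch: two prongs that rise to 57 mm, 20 mm apart, at y = +40 mm; its +x side carries the ears of the hasp hinge, 59 mm high.
- hasp (a joint): Hinge of the hasp, rad. 0 = lying level, fully home between the prongs of the catch; grows as its free end rises (1.57 = straight up). Begins raised at 0.9 to 1.4. Stiff hinge (0.03 N m friction): it stays where it is left, so it must be pushed all the way down.
- hasp_hinge (a point): Point on the hinge axis of the hasp, 52 mm above the desk, at x = +43.5, y = +40 mm of the cradle. Its frame turns with the hasp. The hinge axis runs along the cradle's y. The hasp is a steel strap 16 mm wide (y), 4 mm thick, 95 mm long, that runs from here to the cradle's -x when level. To its -y side stand the raised part of the offcut (56 mm above the desk) and, 50 mm away, the stud.
- hasp_tip (a point): Top of the strap near its free end, 92 mm from the hinge axis. Just past it the end turns up by 8 mm.
- offcut: Wooden joist offcut, 72 (x) x 112 (y) mm, 0.6 kg, loose in the cradle (axes as the cradle's), top stepped: 40 mm above its underside at the +y end below the hasp, 48 mm elsewhere. Origin: centre of its underside, 8 mm above the desk.
- stud: Brass half-round bar on a stem, rising out of the offcut: top rounded with a radius of 10 mm about an axis along its x, 46 mm long in x, 20 mm wide in y. Origin: highest line of the bar, at its middle: 10 mm to -y of the offcut's centre and 96 mm above the desk. It is spring-mounted and sinks straight down when pressed, 0.8 N per mm, at most 12 mm.
- stud_top (a point): The same point as the stud's origin: middle of its top line, where the gauge stands. Axes as the cradle's.
- gauge_handle (a point): Middle of the black block handle (2 mm above its exact centre) at the top of the angle gauge: the place to grip, 22 mm thick (x), 50 mm wide (y), 44 mm high (z, from 106 to 150 mm over the base's underside); 130 mm straight above point gauge_base. The gauge starts standing upright on the desk, the face with the pointer to -x of its frame, turned towards the robot and its right.
- gauge: Loose aluminium angle gauge, about 0.28 kg: flat base bar 40 (x) x 110 (y) x 14 mm, above it an upright dial plate 8 mm thick and 100 mm wide, on top the handle; 150 mm high in all. Origin: centre of the underside of the base.
- gauge_base (a point): Centre of the flat underside of the gauge's base, the point to stand on the stud; x = thickness, facing away from the pointer side, y along the base, z up.
- gauge_pointer (a joint): Angle of the swinging pointer on the dial, rad, about the gauge's x axis; pivot 100 mm above the underside of the base. The pointer hangs plumb by gravity and settles in about half a second: it reads 0 with the gauge upright and a when the gauge is turned by -a about its own x axis (gauge top leaning to its own +y for positive a).
- pointer_tip (a point): Lower end of the dark, flat pointer, 60 mm from the pivot; z along the pointer towards the pivot.
- gauge_mark (a joint): Angle of the small brass mark tab on the dial, rad, in the same sense as gauge_pointer and about the same pivot; between 0.18 and 0.34, stays fixed during the job. The pointer is on the mark when both joints read the same.
- mark_tip (a point): Inner end of the mark tab, 63 mm from the pivot; z along the tab towards the pivot.
- flux_jar: Green jar, 70 mm wide, 100 mm high, origin centre of underside. Bystander.
- tape_roll: Roll of masking tape lying flat, 100 mm across, 25 mm high, origin centre of underside. Bystander.
- wick_reel: Small flat reel, 38 mm across, 10 mm high, origin centre of underside. Bystander.

How it is judged:
By the outcome, as a careful person would: the job done as asked, in the order asked, and still so for the second after the job is handed in, while the arm keeps its last pose, push and grip.
It also fails if it takes over 61 s, if anything falls off the work surface, if the arm or the gripper's body presses on something with over 40 N, if the wrist force passes 120 N, or if a joint passes its speed limit or range.

## Robot

A 6-joint arm with a two-finger parallel gripper is mounted at the origin on a cart in front of the work surface, level with it; the furniture and walls round the work are solid. World frame = base frame: x ahead of the robot, y to its left, z up, the work surface at z = 0. Lengths are in mm, angles in rad, forces in N, time in s.
With the tool pointing down it reaches from about 350 to 875 mm from the base axis. Payload 4.2 kg.
Tool frame: the origin (TCP) lies at the very end of the fingers, on their centre line; the grasp point (between the pads) lies 19 mm behind it; z points along the fingers, y is the line along which they close (so a half turn about z gives the same grasp; the last joint's range is limited). The gripper opens to 85 mm and grips with 20 to 120 N. Pads are 22 mm wide; open, the fingers measure 114 mm over their backs; the gripper's body (76 mm by 85 mm) begins 54 mm behind the grasp point. The pads swing forward as they close: fully open they stand 13 mm farther back than shut.
Start: joints at [1.55, 0.385, 0.008, 0, -1.194, -0.259], TCP at [172.57, 600.682, 231.312] pointing down, gripper open.
Joint ranges: [-3.14, 3.14], [-1.21, 2.06], [-1.07, 1.41], [-3.16, 2.05], [-2.99, -0.16], [-3.1, 3.1]. Speed limits (rad/s): [2.79, 2.79, 3.14, 3.14, 3.14, 3.14].

## Interface

Orientations are given as a unit quaternion [x, y, z, w].
In Python, from bench import read_state, get_image, camera_model, job_done gives the robot as it stands.
- The arm moves only by the shell command python3 -m handwheel 'ROWS'. ROWS is JSON, a list of rows, each a list of 7 numbers: the shift along the tool's x, y, z in m, then the turn, a rotation vector about the tool's x, y, z in rad, then the gripper's target within -1 to 1 (fully open at 1, half-way at 0, shut at -1). In form: [[dx, dy, dz, wx, wy, wz, jaw], ...]. A call has 1 to 10 rows; each row is the pose to reach, as a shift and turn from the pose commanded when the call began, along the tool's axes at that moment; what a row does not reach only later rows make up. A row lasts 1/8 s, in which the tool goes at most 62.5 mm and 10.7 degrees, less where a joint would pass 70% of its speed; a pose out of reach is approached as far as the arm can. A call with a gripper value outside its range is refused whole. The fingers move at their own pace and stop on an object; the grip force is fixed at half the most. Time passes only in rows, so rows that repeat a pose let the fingers close. It gives the time, the measured TCP pose, the force, the opening and the grip force at its end, in the units of the state.
- read_state(): the state, without advancing time (a new reading comes with each control period).
- get_image(name): name is "scene" or "top"; returns (picture, depth): 480x640x3 uint8, blue, green, red; 480x640 float32, mm along the optical axis (not along the pixel's ray), 0 where there is no reading.
- camera_model(name): a dict with "K" (3x3 intrinsics, pixels), "dist" ([k1, k2, p1, p2, k3] as OpenCV has them; the pictures are not rectified), "rvec" (rotation vector, rad) and "tvec" (3), from world to camera coordinates, as OpenCV has them. Camera axes: x right, y down, z forward; pixel columns grow to the right and rows downward; lengths in mm; the calibration is good to about 2 mm. A picture is of the moment at which its call begins. camera_model takes no time and is no camera call.
- job_done(): hands the job in; it is judged then, once.
The state is a dict: "clock": time; "joints": joint angles; "joint_vel": joint speeds; "joint_efforts": joint torques, N m; "position": TCP position; "ee_rot": TCP orientation; "contact_force": force on the tool from outside, world axes, zero at the start; "wrist_torque": the same for the moment, N m; "gripper_width": finger opening in mm; "grasp_force": force on a finger pad.
Only numpy, scipy, OpenCV 4.12 (cv2) and the standard library are available. Lean on these libraries where they do the work, as an engineer would, in place of code of your own. Each camera call takes 0.05 s, during which the arm holds its last target. There are 200 camera calls.

## Working session

There is one attempt and no reset: what is moved stays moved. The work goes in short steps, Python scripts to look and compute and a shell command to move; the robot and the scene stay as the last step left them, time stands still between calls to the robot, and variables do not carry over. Pictures are saved under pics/ and viewed, at most 10 in all, crops included, and the job is handed in when it is done.

```bash
mkdir -p pics; ls; cat > h.py <<'E'
import numpy as np, cv2
from scipy.spatial.transform import Rotation as R
from bench import read_state, get_image, camera_model, job_done
def cam(n):
    m=camera_model(n); return np.array(m["K"],float),np.array(m["dist"],float),cv2.Rodrigues(np.array(m["rvec"],float))[0],np.array(m["tvec"],float).ravel()
def pts(n,uv,d):
    K,D,Rm,t=cam(n); uv=np.array(uv,float).reshape(-1,1,2)
    q=cv2.undistortPoints(uv,K,D).reshape(-1,2); d=np.array(d,float).reshape(-1,1)
    return (np.hstack([q,np.ones((len(q),1))])*d-t)@Rm
def cloud(n,dep):
    v,u=np.nonzero(dep>0); return np.c_[u,v],pts(n,np.c_[u,v],dep[v,u])
def proj(n,P):
    m=camera_model(n); return cv2.projectPoints(np.array(P,float).reshape(-1,1,3),np.array(m["rvec"],float),np.array(m["tvec"],float),np.array(m["K"],float),np.array(m["dist"],float))[0].reshape(-1,2)
E
python3 - <<'E'
from h import *
s=read_state(); print(s)
for n in("scene","top"):
    im,d=get_image(n); cv2.imwrite(f"pics/{n}0.png",im); np.save(f"{n}0.npy",d)
    K,D,Rm,t=cam(n); print(n,K.round(1).tolist(),(-Rm.T@t).round(1),Rm.round(2).tolist(),D)
E
```

```text
pics
{'clock': 0.0, 'joints': array([ 1.54958486e+00,  3.85550946e-01,  6.62162997e-03, -5.32258643e-04,
       -1.19400036e+00, -2.58561861e-01]), 'joint_vel': array([-0.00132218, -0.00037969,  0.00101884,  0.00033191,  0.00094899,
        0.00036212]), 'joint_efforts': array([ 2.51126539e-04, -3.92284691e+01,  1.88397413e+01,  4.18628097e+00,
       -4.63848672e-03,  6.41713839e-06]), 'position': array([172.42013815, 600.13124759, 230.21839688]), 'ee_rot': array([ 9.90217517e-01, -1.39528029e-01, -1.19324624e-04,  1.08845798e-03]), 'contact_force': array([ 1.06190023, -0.28935533,  0.60170587]), 'wrist_torque': array([0.05138254, 0.02785835, 0.01163802]), 'grasp_force': 0.0, 'gripper_width': 85.16016045724635}
scene [[467.9, 0.0, 317.4], [0.0, 467.9, 225.8], [0.0, 0.0, 1.0]] [ -71.7 -456.7  609.4] [[0.62, -0.79, 0.02], [-0.43, -0.36, -0.83], [0.66, 0.5, -0.56]] [-0.0894311  0.         0.         0.         0.       ]
top [[500.2, 0.0, 311.0], [0.0, 500.2, 234.0], [0.0, 0.0, 1.0]] [ 366.7  -29.2 1115.1] [[-0.03, -1.0, 0.0], [-0.99, 0.03, -0.13], [0.13, -0.01, -0.99]] [-0.11581629  0.          0.          0.          0.        ]
```

View pics/scene0.png

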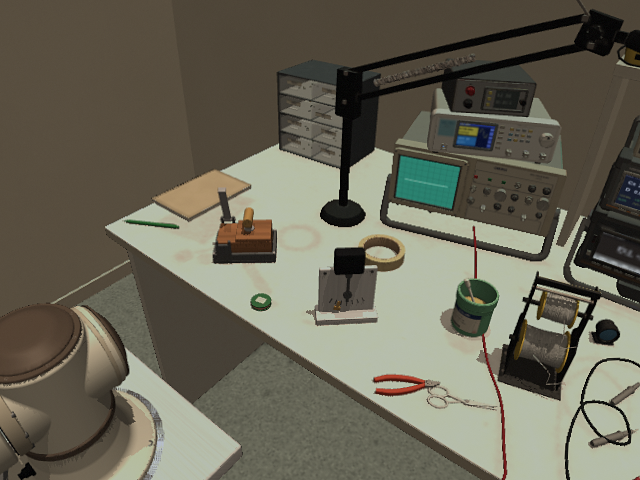

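View pics/top0.png

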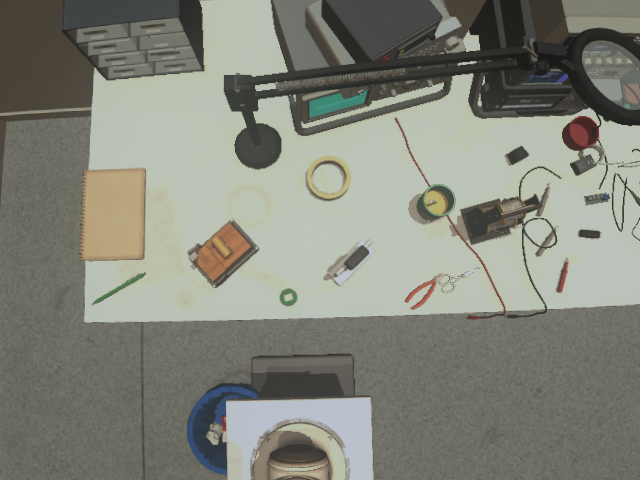

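The scene view shows the cradle at about (246,240) with the hasp raised at (225,205), and the gauge at (347,287) with its handle at (349,260). In the top view the cradle is at (224,253) and the gauge at (351,261). The jar, tape roll and reel stand clear. Next I'll look closer and measure with depth.

```bash
python3 - <<'E'
from h import *
a=cv2.imread("pics/scene0.png");b=cv2.imread("pics/top0.png")
f=lambda im,x,y,w,h:cv2.resize(im[y:y+h,x:x+w],(400,300),interpolation=cv2.INTER_CUBIC)
m=np.vstack([np.hstack([f(a,195,180,100,75+15)[:300],f(a,300,240,100,90)]),np.hstack([f(b,180,210,100,75),f(b,300,225,100,75)])])
cv2.imwrite("pics/crops.png",m)
for n,bx in (("scene",(195,295,180,270)),("top",(180,270,210,295)),("scene",(300,390,235,330)),("top",(310,390,225,295))):
    d=np.load(n+"0.npy"); uv,P=cloud(n,d)
    k=(uv[:,0]>bx[0])&(uv[:,0]<bx[1])&(uv[:,1]>bx[2])&(uv[:,1]<bx[3]); uv,P=uv[k],P[k]
    print(n,len(P),"desk z",np.median(P[P[:,2]<12,2]) if (P[:,2]<12).any() else None)
    for lo,hi in ((15,35),(35,52),(50,62),(62,85),(85,105),(105,125),(125,160),(160,200)):
        Q=P[(P[:,2]>lo)&(P[:,2]<hi)]
        if len(Q)>5:
            c,(w,h),an=cv2.minAreaRect(Q[:,:2].astype(np.float32)); print(lo,hi,len(Q),"med",np.median(Q,0).round(1),"rect",np.round(c,1),round(w,1),round(h,1),round(an,1),"zmed/max",Q[:,2].max().round(1))
E
```

```text
scene 8776 desk z 0.546200074027893
15 35 711 med [450.3 124.5  24.1] rect [470.5 152.8] 92.5 131.0 40.6 zmed/max 35.0
35 52 762 med [448.4 160.2  47.4] rect [471.  152.9] 94.7 112.6 40.9 zmed/max 52.0
50 62 768 med [477.5 136.1  56.1] rect [473.4 154.4] 95.0 111.8 41.3 zmed/max 61.5
62 85 91 med [468.5 200.9  76.6] rect [471.1 169.7] 88.3 20.6 84.1 zmed/max 84.9
85 105 200 med [470.8 148.   93.2] rect [465.6 167.5] 50.9 72.2 35.4 zmed/max 104.9
105 125 54 med [459.7 196.4 114.8] rect [459.9 196.5] 9.7 15.2 41.7 zmed/max 124.7
125 160 81 med [454.2 191.8 141. ] rect [454.6 192. ] 13.0 17.2 59.5 zmed/max 147.1
top 7440 desk z 1.0230356118590647
15 35 519 med [456.4 134.2  24.7] rect [471.4 158.8] 93.3 131.6 40.8 zmed/max 35.0
35 52 657 med [446.3 181.6  48.5] rect [470.  157.2] 88.1 113.0 41.0 zmed/max 52.0
50 62 1155 med [479.2 144.6  56.4] rect [473.1 159.4] 94.9 112.8 41.5 zmed/max 62.0
62 85 26 med [476.1 208.5  76.4] rect [478.3 164.4] 87.4 81.7 54.7 zmed/max 83.8
85 105 230 med [477.6 150.8  93.7] rect [466.3 171.2] 48.2 73.3 31.2 zmed/max 102.4
125 160 53 med [455.9 197.  145.5
[... 305 characters left out ...]
 [ 444.4 -127.4] 11.5 98.9 40.7 zmed/max 62.0
62 85 571 med [ 442.6 -129.2   73.4] rect [ 444.5 -128.8] 10.1 99.2 42.7 zmed/max 85.0
85 105 452 med [ 442.1 -129.2   94.1] rect [ 444.7 -128.6] 11.0 99.8 42.9 zmed/max 104.8
105 125 394 med [ 435.8 -132.4  112.5] rect [ 443.1 -129.4] 20.5 99.2 42.1 zmed/max 125.0
125 160 592 med [ 439.5 -130.8  144.3] rect [ 444.5 -127.8] 24.4 50.1 42.6 zmed/max 152.2
top 5432 desk z 0.4779918862832863
15 35 196 med [ 429.8 -107.7   16.2] rect [ 444.6 -121.1] 39.1 109.9 42.3 zmed/max 32.3
105 125 93 med [427.  -97.8 111.8] rect [ 443.2 -122.6] 18.2 99.1 42.0 zmed/max 124.7
125 160 296 med [ 444.5 -120.6  149.7] rect [ 445.  -121.6] 20.6 50.4 43.1 zmed/max 154.7
```

View pics/crops.png

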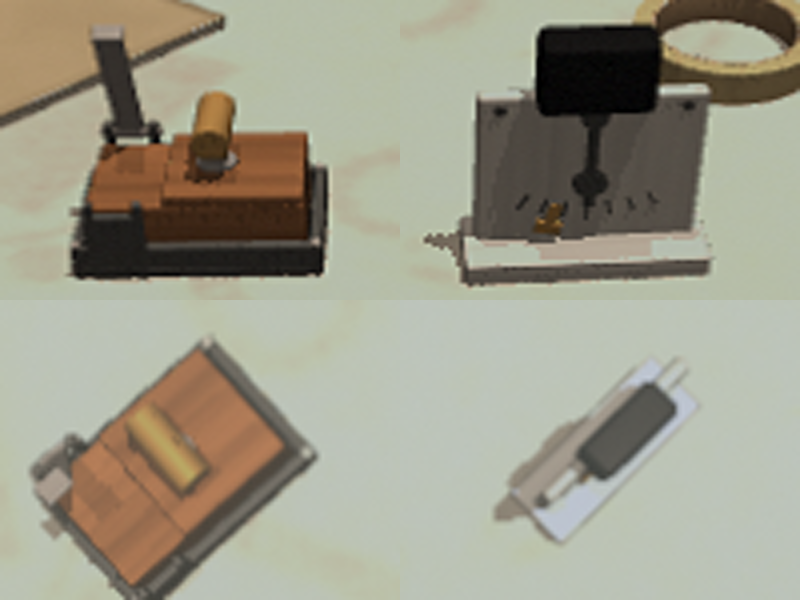

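The crops show the hasp raised about 1.2 rad at the +y end, the stud roughly mid-offcut, and the mark tab at crop (549,218), left of the pointer, on the gauge's +y side. The cradle's yaw is about 41° and the gauge's about 42.5°. The two cameras disagree by about 6 mm in y, which I'll check against the gripper itself.

```bash
cat > go.py <<'E'
# delta in tool axes to reach target TCP xyz (mm), tool z down, tool y at yaw deg, leaned by lean deg about world axis along yaw
import sys
from h import *
def delta(x,y,z,yaw,lean=0):
    s=read_state(); R0=R.from_quat(s["ee_rot"]); a=np.radians(yaw)
    ty=np.array([np.cos(a),np.sin(a),0]); tz=np.array([0,0,-1.]); tx=np.cross(ty,tz)
    Rt=R.from_matrix(np.c_[tx,ty,tz]); Rt=R.from_rotvec(ty*np.radians(lean))*Rt
    return (R0.inv().apply(np.array([x,y,z])-s["position"])/1000).round(4),(R0.inv()*Rt).as_rotvec().round(3)
if __name__=="__main__": print(*delta(*map(float,sys.argv[1:])))
E
python3 go.py 496 231 200 -138.7
python3 - <<'E'
from h import *
for n in("scene","top"):
    uv,P=cloud(n,np.load(n+"0.npy"))
    k=(P[:,2]>180)&(P[:,0]>250)&(P[:,0]<800)&(P[:,1]>-250)&(P[:,1]<400)
    if k.any(): 
        Q=P[k]; print(n,len(Q),Q.min(0).round(),Q.max(0).round())
        for z in (200,300,400,500):
            q=Q[(Q[:,2]>z)&(Q[:,2]<z+100)]
            if len(q): print(z,q.min(0).round(),q.max(0).round())
# mark angle from colour in scene
im=cv2.imread("pics/scene0.png").astype(int);d=np.load("scene0.npy")
sub=np.zeros(im.shape[:2],bool);sub[283:312,325:350]=1
k=sub&(im[...,2]-im[...,0]>50)
v,u=np.nonzero(k);print("mark px",list(zip(u,v)))
g=np.array([np.cos(np.radians(42.5)),np.sin(np.radians(42.5)),0]);gy=np.array([-g[1],g[0],0])
Q=pts("scene",np.c_[u,v],d[v,u]); c=np.array([444.5,-128,0])
print(np.c_[(Q-c)@g,(Q-c)@gy,Q[:,2]].round(1)); 
E
```

```text
[0.413  0.2654 0.0309] [ 0.002 -0.001  0.57 ]
scene 11714 [ 685. -250.  180.] [800. 101. 481.]
200 [ 702. -250.  200.] [800. 100. 300.]
300 [ 692. -250.  300.] [800. 101. 400.]
400 [ 685. -250.  400.] [712. -48. 481.]
top 9235 [ 684. -250.  180.] [800. 105. 486.]
200 [ 701. -249.  200.] [800. 105. 300.]
300 [ 691. -249.  300.] [800. 104. 400.]
400 [ 684. -250.  400.] [712. -36. 486.]
mark px [(np.int64(338), np.int64(301)), (np.int64(338), np.int64(302)), (np.int64(334), np.int64(306)), (np.int64(335), np.int64(306)), (np.int64(336), np.int64(306)), (np.int64(339), np.int64(306)), (np.int64(334), np.int64(307)), (np.int64(335), np.int64(307)), (np.int64(338), np.int64(307)), (np.int64(339), np.int64(307)), (np.int64(340), np.int64(307)), (np.int64(335), np.int64(309))]
[[-2.4 15.1 41.3]
 [-2.1 15.  38.6]
 [-3.1 21.9 30.3]
 [-2.1 20.  29.2]
 [-3.3 18.4 30.2]
 [-1.3 12.7 28. ]
 [-2.  21.6 26.8]
 [-4.5 20.2 29.1]
 [-2.6 14.6 26.9]
 [-2.3 12.7 26.5]
 [-3.  11.1 27.1]
 [-2.5 19.8 22.3]]
```

```bash
python3 -m handwheel '[[0.413,0.265,0.030,0,0,0.57,-1],[0.413,0.265,0.030,0,0,0.57,-1],[0.413,0.265,0.030,0,0,0.57,-1],[0.413,0.265,0.030,0,0,0.57,-1],[0.413,0.265,0.030,0,0,0.57,-1],[0.413,0.265,0.030,0,0,0.57,-1],[0.413,0.265,0.030,0,0,0.57,-1],[0.413,0.265,0.030,0,0,0.57,-1],[0.413,0.265,0.030,0,0,0.57,-1],[0.413,0.265,0.030,0,0,0.57,-1]]'
python3 - <<'E'
from h import *
s=read_state();print(s["position"],s["ee_rot"],s["joint_vel"].round(2),s["contact_force"].round(1))
out=[]
for n in("scene","top"):
    im,d=get_image(n); np.save(n+"1.npy",d)
    uv,P=cloud(n,d); p=s["position"]
    k=(abs(P-p)<[60,60,1e3]).all(1)&(P[:,2]>170)&(P[:,2]<300)
    for lo in range(180,280,10):
        Q=P[k&(P[:,2]>=lo)&(P[:,2]<lo+10)]
        if len(Q)>5:
            c,wh,a=cv2.minAreaRect(Q[:,:2].astype(np.float32)); print(n,lo,len(Q),np.round(c,1),np.round(wh,1),round(a,1))
    print(proj(n,p).round(1))
    c=proj(n,p)[0].astype(int); u0=max(0,min(480,c[0]-80));v0=max(0,min(360,c[1]-60))
    out.append(cv2.resize(im[v0:v0+120,u0:u0+160],(400,300),interpolation=cv2.INTER_CUBIC)); print(u0,v0)
cv2.imwrite("pics/c1.png",np.hstack(out))
E
```

```text
clock: 1.35
position: [496.2, 231.7, 200.9]
ee_rot: [0.911, -0.413, -0.0, 0.0]
contact_force: [-0.4, 0.5, -0.5]
gripper_width: -0.1
grasp_force: 0.0
[496.15695144 231.69645159 200.91287217] [ 9.10921506e-01 -4.12579485e-01 -2.84841610e-04  3.11535702e-04] [ 0.03 -0.01 -0.    0.    0.    0.  ] [-0.4  0.5 -0.5]
scene 200 38 [492.5 226.8] [18.1 18.9] 37.3
scene 210 51 [490.2 222.6] [12.9 22.7] 52.9
scene 220 59 [494.  226.9] [26.2 21.1] 36.4
scene 230 46 [488.8 222.6] [14.1 22.3] 44.9
scene 240 34 [496.4 217. ] [58.4 21.7] 18.2
scene 250 65 [491.8 225.9] [66.  27.3] 41.2
scene 260 66 [481.1 212.2] [53. 25.] 31.6
scene 270 82 [485.8 205.3] [74.9 21.6] 17.8
[[220.6 151.3]]
140 91
top 210 6 [500.2 226.3] [12.3  2.5] 30.5
top 250 26 [481.7 212.9] [21.6 11.6] 33.4
top 260 19 [480.8 210.2] [23.8  9.7] 34.5
top 270 28 [473.6 214.3] [35.  25.5] 35.2
[[167.8 231.4]]
87 171
```

View pics/c1.png

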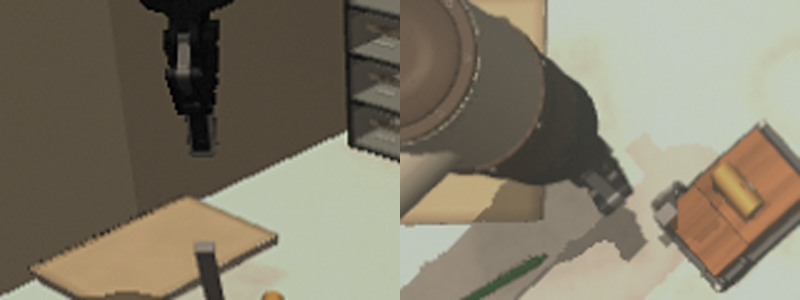

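```bash
python3 - <<'E'
from h import *
d=np.load("top1.npy"); K,D,Rm,t=cam("top")
for v in range(226,262,4):
    us=list(range(152,188,4)); P=pts("top",[[u,v] for u in us],[d[v,u] for u in us])
    print(v,[tuple(p.round().astype(int).tolist()) if d[v,u]>0 else 0 for u,p in zip(us,P)])
E
```

```text
226 [(477, 199, 400), (480, 200, 375), (482, 199, 360), (485, 198, 341), (537, 289, 0), (536, 279, 4), (536, 270, 2), (536, 260, 3), (536, 252, -1)]
230 [(475, 207, 374), (475, 202, 368), (477, 201, 352), (486, 212, 293), (492, 217, 250), (528, 279, 0), (527, 270, 2), (527, 260, 2), (527, 252, -2)]
234 [(470, 210, 365), (471, 207, 353), (473, 205, 339), (475, 204, 321), (484, 215, 258), (484, 209, 253), (518, 270, 1), (518, 261, 1), (518, 252, 1)]
238 [(465, 213, 353), (467, 211, 339), (468, 209, 325), (469, 204, 320), (477, 215, 257), (474, 204, 274), (509, 270, 1), (508, 260, 3), (509, 252, -3)]
242 [(461, 219, 334), (462, 216, 322), (464, 214, 307), (464, 208, 307), (464, 202, 305), (465, 199, 290), (465, 192, 291), (500, 262, -3), (499, 251, 1)]
246 [(492, 325, 2), (492, 316, 1), (492, 307, 1), (459, 213, 290), (458, 203, 301), (458, 196, 300), (458, 191, 295), (459, 186, 287), (490, 251, 1)]
250 [(483, 325, 1), (483, 316, 1), (483, 307, -1), (453, 214, 287), (452, 204, 296), (451, 197, 297), (452, 192, 292), (481, 260, 3), (482, 252, -2)]
254 [(474, 325, 0), (474, 315, 2), (474, 307, 0), (473, 297, 3), (445, 205, 294), (445, 199, 291), (473, 270, 1), (472, 261, 1), (472, 251, 1)]
258 [(465, 325, 1), (464, 314, 5), (465, 307, 0), (464, 296, 5), (464, 288, 2), (464, 280, -2), (464, 269, 2), (463, 261, 0), (463, 251, 2)]
```

The finger at TCP height projects within 1 to 2 px of where the scene camera sees it. By depth that camera reads about 4 mm low in y, so my best estimates are cradle (471.5,157) and gauge (445.5,-124). In the top view the knuckles hide the fingertips. I'll lower behind the hasp.

```bash
python3 -m handwheel '[[0,0,0.04,0,0,0,-1],[0,0,0.07,0,0,0,-1],[0,0,0.086,0,0,0,-1],[0,0,0.086,0,0,0,-1]]' && python3 -m handwheel '[[0,0.015,0,0,0,0,-1],[0,0.029,-0.002,0,0,0,-1],[0,0.037,0.001,0,0,0,-1],[0,0.044,0.005,0,0,0,-1],[0,0.051,0.010,0,0,0,-1],[0,0.057,0.015,0,0,0,-1],[0,0.063,0.022,0,0,0,-1],[0,0.068,0.029,0,0,0,-1]]'
```

```text
clock: 1.95
position: [495.0, 232.5, 114.3]
ee_rot: [0.912, -0.411, -0.001, 0.001]
contact_force: [0.6, 0.2, 0.8]
gripper_width: -0.1
grasp_force: 0.0
clock: 2.95
position: [444.8, 186.7, 85.6]
ee_rot: [0.911, -0.412, -0.0, 0.0]
contact_force: [0.6, 0.2, 0.3]
gripper_width: -0.2
grasp_force: 0.2
```

```bash
python3 -m handwheel '[[0,0.003,0.007,0,0,0,-1],[0,0.006,0.015,0,0,0,-1],[0,0.008,0.022,0,0,0,-1],[0,0.009,0.027,0,0,0,-1],[0,0.009,0.031,0,0,0,-1]]'; python3 -m handwheel '[[0,0,0.003,0,0,0,-1],[0,0,0.005,0,0,0,-1],[0,0,0.005,0,0,0,-1]]'
python3 - <<'E'
from h import *
im,d=get_image("scene"); np.save("scene2.npy",d)
cv2.imwrite("pics/c2.png",cv2.resize(im[160:280,170:330],(800,600),interpolation=cv2.INTER_CUBIC))
E
```

```text
clock: 3.58
position: [438.4, 181.0, 55.0]
ee_rot: [0.911, -0.412, -0.0, 0.0]
contact_force: [0.3, 0.7, 0.3]
gripper_width: -0.0
grasp_force: 0.1
clock: 3.95
position: [438.6, 181.1, 53.4]
ee_rot: [0.911, -0.411, 0.0, 0.0]
contact_force: [-8.7, -2.8, 25.6]
gripper_width: 0.0
grasp_force: 13.2
```

View pics/c2.png

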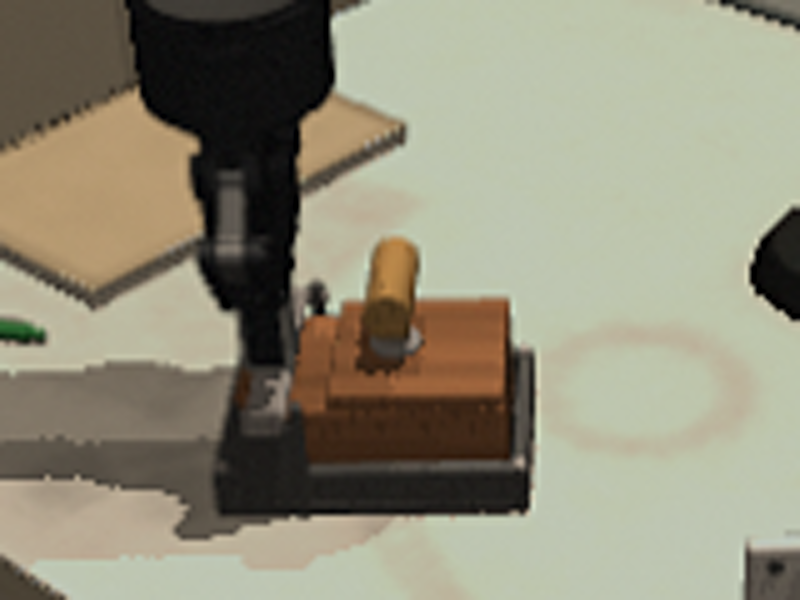

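The view shows the strap level between the prongs at the crop's (265,390), under the finger. The TCP stands at z 53.4, below the offcut's 56 mm, with 25 N down, so the hasp is home. I'll lift and go above the gauge with the gripper open.

```bash
python3 -m handwheel '[[0,0,-0.06,0,0,0,-1],[0,0,-0.12,0,0,0,-1],[0,0,-0.17,0,0,0,-1],[0,0,-0.17,0,0,0,-1]]'; python3 go.py 445.5 -124 220 -137.4; python3 - <<'E'
from h import *
for n in ("scene","top"):
    im,d=get_image(n); uv,P=cloud(n,d)
    C=np.array([470.5,153,0]) if n=="scene" else np.array([471.4,158.8,0]); a=np.radians(40.9); x=np.array([np.cos(a),np.sin(a),0]);y=np.array([-x[1],x[0],0])
    q=np.c_[(P-C)@x,(P-C)@y,P[:,2]]
    k=(abs(q[:,1]-40)<6)&(q[:,0]>-60)&(q[:,0]<55)&(q[:,2]>30)&(q[:,2]<120)
    for s in range(-60,56,8):
        z=q[k&(q[:,0]>=s)&(q[:,0]<s+8),2]
        if len(z): print(n,s,len(z),np.median(z).round(1),z.max().round(1))
E
```

```text
clock: 4.5
position: [440.6, 182.6, 224.8]
ee_rot: [0.911, -0.412, 0.003, -0.005]
contact_force: [-0.3, 0.5, -2.0]
gripper_width: 0.3
grasp_force: 0.0
[0.2334 0.1989 0.0029] [-0.011 -0.001 -0.022]
scene -60 8 59.8 62.5
scene -52 36 54.6 63.2
scene -44 26 39.7 55.7
scene -36 14 54.8 56.8
scene -28 10 54.3 56.1
scene -20 13 53.9 55.5
scene -12 12 54.1 55.5
scene -4 11 53.9 55.1
scene 4 16 54.1 55.1
scene 12 12 53.9 56.1
scene 20 9 54.1 55.7
scene 28 12 54.1 54.7
scene 36 16 54.1 58.8
scene 44 7 55.8 57.3
top -60 9 61.7 65.7
top -52 17 56.0 64.1
top -44 24 54.4 57.9
top -36 20 54.5 59.8
top -28 22 54.1 59.1
top -20 22 55.2 58.8
top -12 20 54.9 59.1
top -4 20 54.2 58.7
top 4 21 55.1 58.0
top 12 17 54.8 58.2
top 20 20 55.0 58.5
top 28 22 54.8 58.6
top 36 17 55.6 61.3
top 44 3 54.7 62.3
```

The strap is level at 54 mm along its whole length, so the hasp is fully home. On to the gauge.

```bash
python3 -m handwheel '[[0.233,0.199,0.003,0,0,-0.022,1],[0.233,0.199,0.003,0,0,-0.022,1],[0.233,0.199,0.003,0,0,-0.022,1],[0.233,0.199,0.003,0,0,-0.022,1],[0.233,0.199,0.003,0,0,-0.022,1],[0.233,0.199,0.003,0,0,-0.022,1],[0.233,0.199,0.003,0,0,-0.022,1]]'; python3 -m handwheel '[[0,0,0,0,0,0,1]]'; python3 go.py 445.5 -124 110 -137.4
python3 - <<'E'
from h import *
p=read_state()["position"]
out=[]
for n in("scene","top"):
    im,d=get_image(n); uv,P=cloud(n,d)
    k=(abs(P[:,:2]-[445,-125])<60).all(1)
    for lo,hi in ((105,125),(125,158)):
        Q=P[k&(P[:,2]>lo)&(P[:,2]<hi)]
        if len(Q)>9: c,wh,a=cv2.minAreaRect(Q[:,:2].astype(np.float32)); print(n,lo,len(Q),np.round(c,1),np.round(wh,1),round(a,1))
    c=proj(n,p-[0,0,60])[0].astype(int); u0,v0=c[0]-64,c[1]-48; print(n,u0,v0,proj(n,p).round(1),proj(n,[445.5,-124,150]).round(1))
    out.append(cv2.resize(im[v0:v0+96,u0:u0+128],(400,300),interpolation=cv2.INTER_CUBIC))
cv2.imwrite("pics/c3.png",np.hstack(out))
E
```

```text
clock: 5.48
position: [442.0, -125.4, 215.8]
ee_rot: [0.915, -0.403, -0.002, 0.001]
contact_force: [-0.0, -0.2, 0.1]
gripper_width: 85.1
grasp_force: 0.0
clock: 5.6
position: [442.7, -124.3, 216.7]
ee_rot: [0.916, -0.401, -0.001, 0.0]
contact_force: [0.4, -0.5, 0.1]
gripper_width: 85.2
grasp_force: 0.0
[ 0.0018 -0.0024  0.1067] [0.001 0.001 0.001]
scene 105 405 [ 443.  -129.7] [20.3 98.9] 43.0
scene 125 593 [ 444.3 -128.1] [23.4 50.3] 40.9
scene 283 198 [[349.5 215.8]] [[348.1 249.3]]
top 105 13 [415.2 -86. ] [10.   4.2] 88.2
top 294 208 [[361.4 254.2]] [[357.7 255.8]]
```

View pics/c3.png

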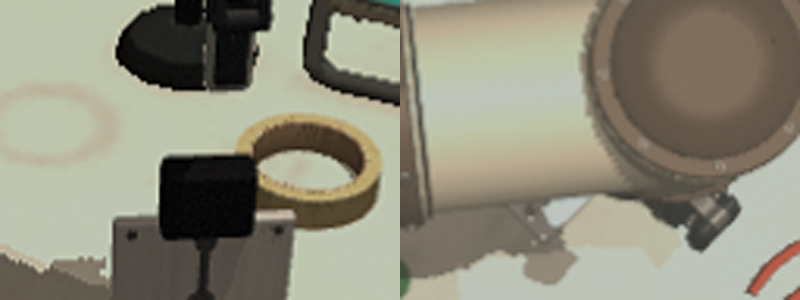

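The near finger shows at crop (230,85) and the handle at (208,200). Laterally they agree within about 2 px, so I'll shift a little and descend to (446,-125,110).

```bash
python3 go.py 446 -125 110 -137.4; python3 -m handwheel '[[0.002,-0.002,0.035,0,0,0,1],[0.003,-0.002,0.070,0,0,0,1],[0.003,-0.002,0.100,0,0,0,1],[0.003,-0.002,0.1065,0,0,0,1],[0.003,-0.002,0.1065,0,0,0,1]]'; python3 -m handwheel '[[0,0,0,0,0,0,-1],[0,0,0,0,0,0,-1],[0,0,0,0,0,0,-1],[0,0,0,0,0,0,-1],[0,0,0,0,0,0,-1]]'
```

```text
[ 0.0028 -0.0017  0.1071] [0.    0.    0.002]
clock: 6.32
position: [446.9, -125.7, 111.3]
ee_rot: [0.916, -0.402, 0.0, 0.0]
contact_force: [0.6, -0.2, 0.3]
gripper_width: 85.3
grasp_force: 0.0
clock: 6.95
position: [446.6, -126.2, 111.3]
ee_rot: [0.916, -0.402, 0.0, -0.0]
contact_force: [-0.8, 0.1, 3.6]
gripper_width: 21.6
grasp_force: 59.4
```

```bash
python3 -m handwheel '[[0,0,-0.03,0,0,0,-1],[0,0,-0.07,0,0,0,-1],[0,0,-0.11,0,0,0,-1],[0,0,-0.13,0,0,0,-1],[0,0,-0.13,0,0,0,-1]]'; python3 go.py 478 149.5 240 -139
```

```text
clock: 7.58
position: [446.7, -126.0, 241.4]
ee_rot: [0.916, -0.402, 0.001, -0.001]
contact_force: [-0.2, 0.1, -2.3]
gripper_width: 21.3
grasp_force: 59.5
[-0.1817 -0.2094  0.0017] [-0.002 -0.001  0.027]
```

```bash
python3 -m handwheel '[[-0.027,-0.031,0,0,0,0.027,-1],[-0.054,-0.062,0,0,0,0.027,-1],[-0.081,-0.093,0,0,0,0.027,-1],[-0.108,-0.124,0,0,0,0.027,-1],[-0.135,-0.155,0,0,0,0.027,-1],[-0.162,-0.186,0,0,0,0.027,-1],[-0.182,-0.209,0.001,0,0,0.027,-1],[-0.182,-0.209,0.001,0,0,0.027,-1],[-0.182,-0.209,0.001,0,0,0.027,-1]]'
python3 - <<'E'
from h import *
s=read_state();p=s["position"];print(p)
out=[]
a=np.radians(41);x=np.array([np.cos(a),np.sin(a),0]);y=np.array([-x[1],x[0],0])
for n in("scene","top"):
    im,d=get_image(n); uv,P=cloud(n,d)
    q=np.c_[(P-p)@x,(P-p)@y,P[:,2]]
    k=(abs(q[:,:2])<75).all(1)
    def st(name,m):
        Q=q[k&m]
        if len(Q)>8: print(n,name,len(Q),"x",np.percentile(Q[:,0],[2,98]).round(1),"y",np.percentile(Q[:,1],[2,98]).round(1),"z",np.percentile(Q[:,2],[2,98]).round(1))
    z=q[:,2]
    st("stud",(z>84)&(z<100)); st("base",(z>126)&(z<146)&(abs(q[:,0])<26)); st("plate",(z>150)&(z<225)); st("offcut",(z>50)&(z<60)); st("tray",(z>18)&(z<30))
    np.save(n+"3.npy",d)
    c=proj(n,p-[0,0,80])[0].astype(int);u0,v0=c[0]-64,c[1]-48;print(u0,v0)
    out.append(cv2.resize(im[v0:v0+96,u0:u0+128],(400,300),interpolation=cv2.INTER_CUBIC))
    cv2.imwrite("pics/%s3.png"%n,im)
cv2.imwrite("pics/c4.png",np.hstack(out))
E
```

```text
clock: 8.7
position: [476.2, 148.6, 238.1]
ee_rot: [0.91, -0.415, -0.001, 0.001]
contact_force: [-0.2, 0.1, -2.1]
gripper_width: 21.2
grasp_force: 59.9
[476.19191261 148.63582885 238.12266108]
scene stud 152 x [-23.   22.5] y [-12.9   5.3] z [85.2 96.4]
scene base 736 x [-23.4   4.7] y [-53.6  53.1] z [128.7 145.3]
scene plate 1778 x [-7.1  2. ] y [-48.1  47.6] z [151.5 223.5]
scene offcut 953 x [-51.7  43.7] y [-48.2  58.4] z [50.5 59.1]
scene tray 522 x [-46.1  38.5] y [-58.   71.3] z [18.4 29.3]
179 137
top stud 27 x [-20.1 -12.7] y [-9.1  4.5] z [86.8 98.8]
top base 491 x [-19.6  12.1] y [-51.2  57.4] z [132.6 145.4]
top plate 268 x [-3.3  2.2] y [-46.2  51.5] z [151.6 223.3]
top offcut 541 x [-45.1  -7. ] y [-44.3  62.8] z [51.  59.6]
top tray 331 x [-42.   38.5] y [-54.7  74.7] z [19.9 29.1]
152 195
```

View pics/c4.png

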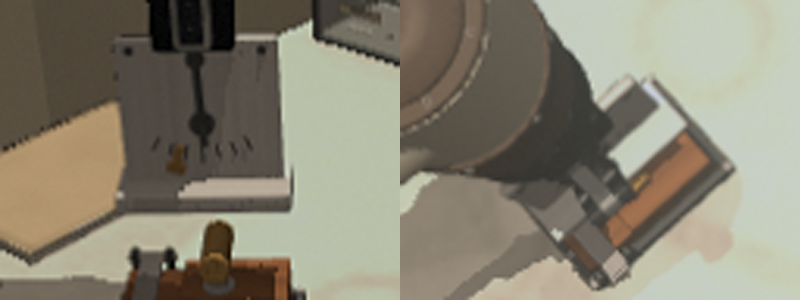

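The scene crop shows the gauge hanging above the stud, with the pivot at (195,57), the pointer tip at (203,150) and the brass mark at (177,160). Both cameras put the stud about 3.3 mm to -y of the gauge's centre. I'll correct that and lower to just above the stud.

```bash
python3 -m handwheel '[[0.003,-0.001,0.01,0,0,0,-1],[0.003,-0.001,0.02,0,0,0,-1],[0.003,-0.001,0.027,0,0,0,-1],[0.003,-0.001,0.027,0,0,0,-1],[0.003,-0.001,0.027,0,0,0,-1],[0.003,-0.001,0.027,0,0,0,-1]]'
cat > dial.py <<'E'
from h import *
def rect(im,s,off=(0,0),sc=6,xf=-5):
    T=R.from_quat(s["ee_rot"]).as_matrix(); gx,gy,gz=-T[:,1],-T[:,0],-T[:,2]
    o=s["position"]-111*gz
    # canvas: columns = -y (left is +y), rows = down
    cc,rr=np.meshgrid(np.arange(100*sc),np.arange(110*sc)); Y=50-cc/sc; Z=106-rr/sc
    P=o+xf*gx+Y[...,None]*gy+Z[...,None]*gz
    q=proj("scene",P.reshape(-1,3)).reshape(*Y.shape,2).astype(np.float32)
    return cv2.remap(im,q[...,0],q[...,1],cv2.INTER_CUBIC)
E
python3 - <<'E'
from dial import *
s=read_state();print(s["position"],s["contact_force"])
ims=[get_image("scene") for _ in range(4)]
im=np.mean([i[0] for i in ims],0).astype(np.uint8); r=rect(im,s); cv2.imwrite("pics/d1.png",cv2.resize(im[130:250,170:290],(600,600),interpolation=cv2.INTER_CUBIC)); 
cv2.imwrite("pics/r1.png",r[:600])
cv2.imwrite("pics/dd1.png",np.hstack([cv2.resize(r,(400,440)),cv2.resize(im[150:249,180:270],(400,440),interpolation=cv2.INTER_CUBIC)]))
E
```

```text
clock: 9.55
position: [480.0, 147.9, 213.2]
ee_rot: [0.91, -0.414, 0.0, -0.0]
contact_force: [0.6, -0.5, -3.1]
gripper_width: 21.0
grasp_force: 59.8
[480.04146111 147.85729869 213.19704031] [ 0.62794188 -0.45200661 -3.08261432]
```

View pics/dd1.png

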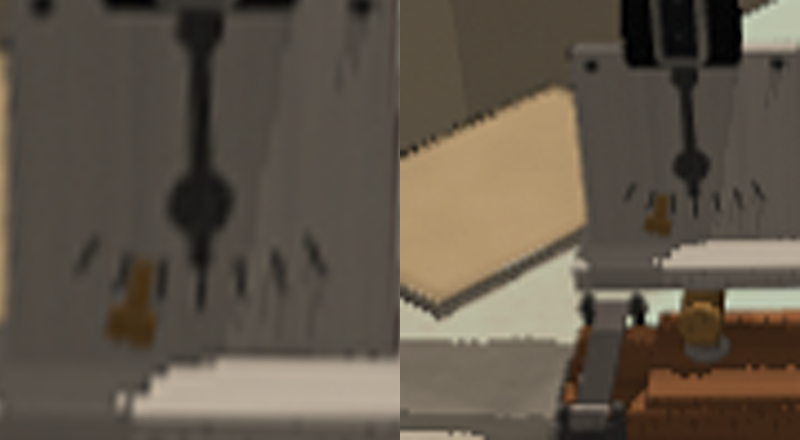

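The rectified dial on the left shows the pivot at (200,27), the pointer straight down and ticks every 0.15 rad. The mark at (141,270) lies between the 0.15 and 0.30 ticks, so it reads about 0.24. I'll lower onto the stud.

```bash
python3 -m handwheel '[[0,0,0.002,0,0,0,-1],[0,0,0.004,0,0,0,-1],[0,0,0.006,0,0,0,-1],[0,0,0.008,0,0,0,-1],[0,0,0.008,0,0,0,-1],[0,0,0.008,0,0,0,-1]]'
python3 - <<'E'
from h import *
F=[]
a=np.radians(41);x=np.array([np.cos(a),np.sin(a),0]);y=np.array([-x[1],x[0],0])
for n in("scene","top","scene","top"):
    im,d=get_image(n); s=read_state();p=s["position"];F.append(s["contact_force"]); uv,P=cloud(n,d)
    q=np.c_[(P-p)@x,(P-p)@y,P[:,2]]; z=q[:,2]; k=(abs(q[:,:2])<80).all(1)
    for name,m in(("stud",(z>82)&(z<93)&(abs(q[:,1])<25)),("base",(z>96)&(z<112)&(abs(q[:,0])<30)),("plate",(z>120)&(z<195)),("tray",(z>18)&(z<30))):
        Q=q[k&m]
        if len(Q)>8: print(n,name,len(Q),"x",np.percentile(Q[:,0],[2,98]).round(1),"y",np.percentile(Q[:,1],[2,98]).round(1),"z",np.percentile(Q[:,2],[2,98]).round(1))
print(p,np.array(F).round(1).tolist())
E
```

```text
clock: 10.5
position: [479.8, 147.6, 204.9]
ee_rot: [0.91, -0.414, -0.0, 0.0]
contact_force: [-0.2, 0.4, -0.6]
gripper_width: 21.4
grasp_force: 60.0
scene stud 56 x [-25.  -12.8] y [-9.7  8. ] z [82.2 92.8]
scene base 674 x [-23.2   2.8] y [-53.9  53.2] z [ 96.5 111.4]
scene plate 1681 x [-6.7  2.4] y [-48.3  48.2] z [121.8 193.5]
scene tray 510 x [-48.5  38.1] y [-54.9  74.6] z [18.6 29.3]
top base 456 x [-19.5  13.7] y [-50.8  57.8] z [101.  111.6]
top plate 224 x [0.1 2. ] y [-45.9  51.8] z [122.7 192.4]
top tray 351 x [-44.3  40.1] y [-51.5  78.9] z [18.6 29.1]
scene stud 51 x [-25.1  -9.3] y [-9.8  7.9] z [82.3 92.3]
scene base 673 x [-22.8   4. ] y [-53.9  53.1] z [ 96.7 111.4]
scene plate 1683 x [-6.7  2.4] y [-48.3  48.3] z [121.5 193.1]
scene tray 526 x [-48.3  36.5] y [-55.   74.4] z [18.3 29.5]
top base 457 x [-19.6  13.5] y [-50.8  57.8] z [100.  111.5]
top plate 223 x [0.2 2.2] y [-45.9  51.7] z [121.2 192.5]
top tray 359 x [-44.1  39.6] y [-51.5  78.9] z [18.7 29.3]
[479.81099845 147.64753645 204.88197145] [[0.3, 0.2, -0.7], [-0.8, 0.2, -1.6], [-1.7, -0.8, -1.2], [-1.0, 0.2, -1.2]]
```

It's resting on the stud with about 1.5 N (roughly 2 mm sunk) and centred within 1 mm. Now I'll rock it by 0.24 rad about the base middle.

```bash
python3 -m handwheel '[[-0.0047,0,0.0001,0,0.04,0,-1],[-0.0094,0,0.0004,0,0.08,0,-1],[-0.0141,0,0.0008,0,0.12,0,-1],[-0.0187,0,0.0014,0,0.16,0,-1],[-0.0233,0,0.0022,0,0.20,0,-1],[-0.0279,0,0.0032,0,0.24,0,-1],[-0.0279,0,0.0032,0,0.24,0,-1],[-0.0279,0,0.0032,0,0.24,0,-1],[-0.0279,0,0.0032,0,0.24,0,-1],[-0.0279,0,0.0032,0,0.24,0,-1]]'
cat > look.py <<'E'
import sys
from dial import *
out=[];F=[]
for _ in range(6):
    im,d=get_image("scene"); s=read_state();F.append(s["contact_force"]);out.append(im)
im=np.mean(out,0).astype(np.uint8); r=rect(im,s)
T=R.from_quat(s["ee_rot"]).as_matrix();B=s["position"]+111*T[:,2]
print("TCP",s["position"].round(1),"base",B.round(1),"lean",np.arctan2(-T[2,0],-T[2,2]).round(4),"F",np.mean(F,0).round(2))
cv2.imwrite(sys.argv[1],np.hstack([cv2.resize(r,(480,528)),cv2.resize(im[150:246,180:236],(308,528),interpolation=cv2.INTER_CUBIC)]))
cv2.imwrite("pics/rect_last.png",r)
# brass centroid and dark pointer line in rectified image
g=r.astype(int); b=(g[...,2]-g[...,0]>45); b[:250]=0;b[540:]=0; b[:,:100]=0;b[:,420:]=0
_,l,st,ce=cv2.connectedComponentsWithStats(b.astype(np.uint8)); i=1+st[1:,4].argmax(); print("brass",ce[i].round(1),st[i])
for r0 in range(60,400,20):
    row=g[r0:r0+10].sum(2).mean(0); w=np.clip(140-row,0,None); w[:150]=0;w[450:]=0
    if w.sum()>60: print(r0+5,(w@np.arange(600)/w.sum()).round(1),row.min().round(0),end="; ")
E
python3 look.py pics/d2.png
```

```text
clock: 11.95
position: [461.8, 168.9, 201.7]
ee_rot: [0.903, -0.412, 0.109, 0.049]
contact_force: [-0.9, 1.0, -0.6]
gripper_width: 20.9
grasp_force: 60.1
TCP [461.7 168.9 201.7] base [479.1 149.1  93.9] lean -0.2399 F [-0.46  1.72 -1.07]
brass [214.2 462.7] [ 189  393   51  121 2665]
65 299.2 66.0; 85 290.2 62.0; 105 284.9 58.0; 125 280.3 53.0; 145 274.9 60.0; 165 269.8 62.0; 185 264.9 67.0; 205 259.8 66.0; 225 255.3 60.0; 245 250.7 57.0; 265 237.2 71.0; 285 238.6 65.0; 305 235.6 66.0; 325 235.4 70.0; 345 229.0 73.0; 365 220.9 70.0; 385 215.5 90.0;
```

View pics/d2.png

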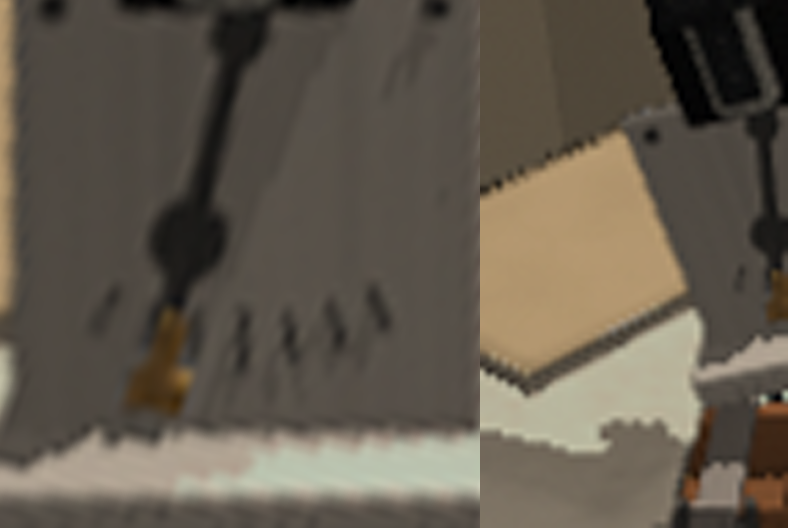

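The pointer's dark line at rectified slope 0.247 (0.242 rad) runs into the mark's inner end at (172,315). The brass centroid lies slightly to the right of that line, so I'll check the tab row by row.

```bash
python3 - <<'E'
from h import *
for f,r0,r1 in(("pics/r1.png",370,540),("pics/rect_last.png",370,540)):
    g=cv2.imread(f).astype(int); w=np.clip(g[...,2]-g[...,0]-20,0,None); w[:,:100]=0; w[:,330:]=0
    print(f)
    for r in range(r0,r1,10):
        q=w[r:r+10].mean(0); e=np.nonzero(q>20)[0]
        if len(e): print(r+5,(q@np.arange(600)/q.sum()).round(1),e[0],e[-1],q.max().round())
    # pointer line
    L=[]
    for r in range(90,250,10):
        row=g[r:r+10].sum(2).mean(0); v=np.clip(140-row,0,None); v[:230]=0;v[370:]=0; L.append((r+4.5,v@np.arange(600)/v.sum()))
    L=np.array(L); p=np.polyfit(*L.T,1); print("pointer col=",p.round(3),"at row36",np.polyval(p,36).round(1),"resid",(L[:,1]-np.polyval(p,L[:,0])).round(1))
E
```

```text
pics/r1.png
405 214.9 208 223 26.0
415 213.0 206 223 29.0
425 210.9 202 222 29.0
435 209.4 199 221 30.0
445 207.6 198 219 29.0
455 201.0 194 216 25.0
465 197.6 181 216 24.0
475 199.6 172 229 27.0
485 199.9 172 229 31.0
495 196.0 168 226 26.0
505 199.0 204 222 22.0
pointer col= [2.00000e-03 3.00376e+02] at row36 300.5 resid [-0.7 -0.6 -0.   0.1 -0.3 -0.   0.6  0.9  0.9  0.7  0.1 -0.3 -0.3 -0.1
 -0.3 -0.6]
pics/rect_last.png
395 213.6 206 217 27.0
405 215.4 203 227 30.0
415 216.0 202 229 34.0
425 213.5 200 227 35.0
435 209.8 196 224 34.0
445 205.8 193 219 33.0
455 202.7 188 219 32.0
465 208.1 179 237 40.0
475 208.6 169 239 60.0
485 202.8 165 235 48.0
495 194.9 162 228 31.0
505 197.9 192 225 34.0
515 208.6 213 218 22.0
pointer col= [-2.46000e-01  3.10524e+02] at row36 301.7 resid [-0.3  0.1  0.5  0.4  0.3 -0.  -0.3 -0.2 -0.1 -0.2 -0.6 -0.4 -0.2  0.1
  0.6  0.4]
```

The mark's axis lies about 7 px (0.017 rad) short of the pointer line, and the upright view also gave about 0.222. I'll rock back by 0.017 about the base.

```bash
python3 -m handwheel '[[0.001,0,0,0,-0.009,0,-1],[0.0019,0,0,0,-0.017,0,-1],[0.0019,0,0,0,-0.017,0,-1],[0.0019,0,0,0,-0.017,0,-1],[0.0019,0,0,0,-0.017,0,-1],[0.0019,0,0,0,-0.017,0,-1],[0.0019,0,0,0,-0.017,0,-1],[0.0019,0,0,0,-0.017,0,-1]]'; python3 look.py pics/d3.png; python3 - <<'E'
from h import *
g=cv2.imread("pics/rect_last.png").astype(int); w=np.clip(g[...,2]-g[...,0]-20,0,None); w[:,:100]=0; w[:,330:]=0
L=[]
for r in range(90,250,10):
    row=g[r:r+10].sum(2).mean(0); v=np.clip(140-row,0,None); v[:230]=0;v[370:]=0; L.append((r+4.5,v@np.arange(600)/v.sum()))
p=np.polyfit(*np.array(L).T,1); print("\n",p)
for r in range(390,510,10):
    q=w[r:r+10].mean(0); e=np.nonzero(q>20)[0]
    if len(e): print(r+5,(q@np.arange(600)/q.sum()).round(1),(e[0]+e[-1])/2,np.polyval(p,r+4.5).round(1))
s=[get_image("top") and 0]; d=get_image("scene")[1]; uv,P=cloud("scene",d)
a=np.radians(41);x=np.array([np.cos(a),np.sin(a),0]);y=np.array([-x[1],x[0],0]);q=np.c_[(P-[470.5,153,0])@x,(P-[470.5,153,0])@y,P[:,2]]
k=(abs(q[:,1]-40)<6)&(q[:,0]>-36)&(q[:,0]<-10)&(q[:,2]>30)&(q[:,2]<70); print("hasp z",np.median(q[k,2]),k.sum())
m=(abs(q[:,0]+23)<4)&(abs(q[:,1]+10)<14)&(q[:,2]>80)&(q[:,2]<91); print("stud y",np.percentile(q[m,1],[2,98]).round(1),m.sum())
E
```

```text
clock: 13.25
position: [462.8, 167.4, 202.1]
ee_rot: [0.904, -0.412, 0.101, 0.046]
contact_force: [0.8, 1.4, -0.9]
gripper_width: 21.3
grasp_force: 60.1
TCP [462.8 167.3 202.1] base [478.9 148.8  93.8] lean -0.223 F [ 0.49  1.28 -0.76]
brass [205.4 479.1] [ 170  445   69   68 2354]
65 298.0 72.0; 85 289.8 68.0; 105 286.1 60.0; 125 282.3 52.0; 145 277.6 54.0; 165 272.3 58.0; 185 267.3 63.0; 205 262.7 68.0; 225 258.4 66.0; 245 253.2 68.0; 265 243.9 71.0; 285 243.5 58.0; 305 242.0 62.0; 325 240.6 72.0; 345 232.0 76.0; 365 225.5 67.0; 385 221.3 89.0; 
 [-2.35548898e-01  3.11095467e+02]
395 219.8 224.0 218.2
405 216.9 217.0 215.8
415 213.8 214.0 213.5
425 210.6 212.0 211.1
435 209.0 210.5 208.7
445 206.2 207.5 206.4
455 201.7 203.0 204.0
465 206.7 205.0 201.7
475 207.9 203.0 199.3
485 204.1 201.0 197.0
495 196.1 196.5 194.6
505 197.6 199.5 192.3
hasp z 54.38096584168608 44
stud y [-18.7  -2.3] 31
```

View pics/d3.png

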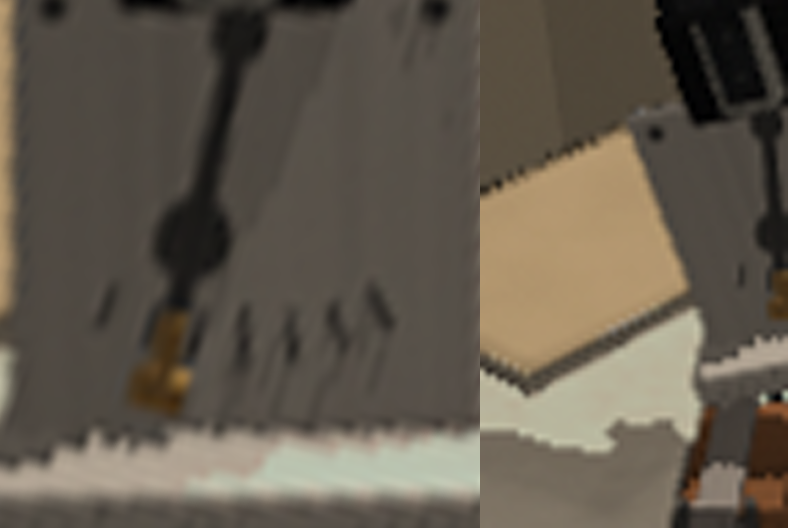

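The pointer now runs straight into the mark tab at (172,315), within about 1 px. The hasp reads 54 mm (home) and the press on the stud is about 1.6 N. Handing in.

```bash
python3 -c "from bench import job_done; print(job_done())"
```

```text
the job is handed in; nothing more can be done
None
```

The job is handed in: the hasp is home in its catch, and the gauge is still held on the stud with about 1.6 N, its pointer on the mark at about 0.22 rad; the simulator gave no verdict.

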